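# Air the slide incubator at its marker

## Robot

A 6-joint arm with a two-finger parallel gripper is mounted at the origin on a cart in front of the work surface, level with it; the furniture and walls round the work are solid. World frame = base frame: x ahead of the robot, y to its left, z up, the work surface at z = 0. Lengths are in m, angles in rad, forces in N, time in s.
With the tool pointing down it reaches from about 0.425 to 0.95 m from the base axis. Payload 3.5 kg.
Tool frame: the origin (TCP) lies between the finger pads; the fingertips stand 22 mm ahead of it and the grasp point (between the pads) lies 3 mm ahead of it (ctrl.nose_length is the z of the fingertips in the tool frame, in m); z points along the fingers, y is the line along which they close (so a half turn about z gives the same grasp; the last joint's range is limited). The gripper opens to 85 mm and grips with 20 to 120 N. Pads are 22 mm wide; open, the fingers measure 114 mm over their backs; the gripper's body (76 mm by 85 mm) begins 54 mm behind the grasp point. The pads swing forward as they close: fully open they stand 13 mm farther back than shut.
Start: joints at [1.122, 0.286, 1.577, -0, 1.279, -0.15], TCP at [0.199, 0.645, 0.253] pointing down, gripper open.
Joint ranges: [-2.77, 2.77], [-0.9, 2.22], [0.21, 2.48], [-1.53, 4.67], [0.24, 2.81], [-2.84, 2.84]. Speed limits (rad/s): [2.79, 2.79, 3.14, 3.14, 3.14, 3.14].

## Interface

Orientations are given as a unit quaternion [x, y, z, w].
In Python, from plant import ctrl gives the robot as it stands. The module is installed in compiled form; this text tells all that it offers.
- The arm moves only by the tool send_rows, never from a script. Its argument "rows" is text: rows parted by semicolons, each of 7 numbers parted by spaces: the turn, a rotation vector about the tool's x, y, z in degrees, then the shift along the tool's x, y, z in mm, then the opening, from -1 (shut) to 1 (fully open). A call has 1 to 8 rows; each row is the pose to reach, as a shift and turn from the pose commanded when the call began, along the tool's axes at that moment; what a row does not reach only later rows make up. A row lasts 1/8 s, in which the tool goes at most 62.5 mm and 10.7 degrees, less where a joint would pass 70% of its speed; a pose out of reach is approached as far as the arm can. A call with a gripper value outside its range is refused whole. The fingers move at their own pace and stop on an object; "grip_force" is the grip in N (left out, the last holds). Time passes only in rows, so rows that repeat a pose let the fingers close. It gives the time, the measured TCP pose, the force, the opening and the grip force at its end, in the units of the state.
- ctrl.get_state(): the state, without advancing time (a new reading comes with each control period).
- ctrl.read_camera(name): name is "scene" or "top" or "wrist"; returns a dict with "color" (384x512x3 uint8, red, green, blue), "fx", "fy", "cx", "cy" (pixels), "extrinsics" (4x4, takes a point from world to camera coordinates). Camera axes: x right, y down, z forward; pixel columns grow to the right and rows downward; lengths in m; the calibration is good to about 2 mm. A picture is of the moment at which its call begins. There is no depth.
- ctrl.sign_off(): hands the job in; it is judged then, once.
Trained networks look in a picture, given as the dict that the camera call returned (one of the last four; its "shot" number tells which), for a name from the list of things; names that differ only in an ending like _2 or _b are one class to them, and where a whole thing is asked for, a point or a joint stands for the part that bears it (a point fixed in the world has none). Each returns a list of dicts, best first, with "p" (0 to 1); they miss things now and then, are a little off and sometimes report something else, mostly with a low value. They report only what shows in the picture. A call takes as long as a camera call. They do not tell look-alikes from the thing itself.
- ctrl.look_for(picture, target): "position" ([x, y, z] in m, in the coordinates of the camera as it stood for that picture, good to about 4 mm: the middle of the surface that is visible of it).
The state is a dict: "time": time; "qpos": joint angles; "dq": joint speeds; "joint_efforts": joint torques, N m; "eef_pos": TCP position; "tcp_rot": TCP orientation; "contact_force": force on the tool from outside, world axes, zero at the start; "wrist_torque": the same for the moment, N m; "opening": opening from 0.0 (shut) to 1.0 (fully open); "finger_force": force on a finger pad.
Only numpy, scipy, OpenCV 4.12 (cv2) and the standard library are available. Lean on these libraries where they do the work, as an engineer would, in place of code of your own. Each camera call takes 0.05 s, during which the arm holds its last target. There are 200 camera calls.

## Task

The small slide incubator must be aired with its sprung cover open just as far as the marker clip on its side scale. First take the slide box off the closed cover and set it down flat in the shallow metal tray; then lift the cover by its front bar until its pointer is level with the marker, and finish while still holding it there (the spring shuts it if you let go). Do not shift the marker, and leave the other things where they are.

Things in the scene. Friction and masses are not known exactly. Their poses are not given: they have to be found in the camera images.
- incubator: Fixed white housing 160 (x) by 180 (y), 72 mm high. Origin: centre of its underside; x from front (bar side) to hinge side, y to the scale side (left), z up. Hinge axis: along y through (0.080, 0, 0.079); closed cover's top 0.0868 above the counter. Scale: upright aluminium quadrant at y = 0.107, centred on the hinge axis, radius 136 to 154 mm
- cover (a joint): Opening angle of the grey cover (166 x 172 mm, 12 mm thick, 0.25 kg): 0 closed, grows as the front edge rises, to 1.25. A spring shuts it: about 3 N down at the bar when nearly closed, rising to about 6 N at 0.8 rad, and the cover's own weight adds 1 to 1.5 N. It never stays open by itself
- marker (a joint): Angle at which the black marker clip sits on the scale, about the same hinge axis: the pointer is level with the marker when joint cover equals joint marker (between 0.4 and 0.8 at the start). Stiff; must not be moved
- bar_mid (a point): Middle of the cover's front bar: round steel, 12 mm diameter, 100 mm long along the incubator's y, on two end brackets; 205 mm from the hinge axis, at (-0.125, 0, 0.080) in the incubator's frame when closed, 39 mm free between bar and housing. It can turn in the grip, so a gripper may keep pointing down while the cover swings
- pointer_tip (a point): Tip of the dark steel pointer on the cover's left edge (the +y side of the incubator), 170 mm from the hinge axis
- marker_tip (a point): The point where the pointer tip stands when it is level with the black marker clip's fin (170 mm from the hinge axis, on the inner side of the scale)
- slide_box: Small blue cardboard slide box, 30 (x) by 78 (y) by 26 mm high, origin at the centre of its underside, 0.04 to 0.1 kg; at the start it lies flat on the closed cover
- tray: Shallow open steel tray fixed to the counter, 120 (x) by 140 (y) by 16 mm high, walls and floor 3 mm thick; origin at the centre of its underside. It stands to the right of the incubator or far to its left, where the other of these two places holds the tip box
- tip_box: Blue pipette-tip box with clear lid, 85 x 121 x 78 mm, origin under its centre; bystander
- timer: Round bench timer, 66 mm wide, 49 mm high; bystander
- tape_roll: Flat roll of tape, 84 mm wide, 19 mm high; bystander
- pipette: Pipette lying on its side, 220 x 29 x 40 mm; bystander
Not all that is in view belongs to the job. Leave any purple look-alike of the slide_box alone.

How it is judged:
On the way:
1. the slide box lies flat in the tray, let go, the cover still closed (horizontal distance between slide_box and tray below 0.06 m and z of slide_box in the frame of tray below 0.009 m and angle between slide_box's own z axis and vertical below 0.12 rad and contact force between the fingers and slide_box below 0.2 N and linear speed of slide_box below 0.02 m/s and value of joint cover below 0.1 rad), for 0.2 s.
At the end, for the whole second after the job is handed in: The fingers hold the cover up (over 1 N), still, with its pointer tip within 8 mm (about 2.7 degrees) of the marker; the marker has not shifted by 6 mm; the slide box lies flat on the tray's floor (distance between pointer_tip and marker_tip below 0.008 m and velocity of joint cover between -0.05 and 0.05 rad/s and contact force between the fingers and cover above 1 N and distance of marker_tip from where it was at the start of the episode below 0.006 m and horizontal distance between slide_box and tray below 0.06 m and z of slide_box in the frame of tray below 0.009 m and angle between slide_box's own z axis and vertical below 0.12 rad); the arm keeps its last pose, push and grip.
It fails at once if the cover is raised before the slide box is in the tray (value of joint cover above 0.12 rad and horizontal distance between slide_box and tray above 0.065 m).
It fails at once if the marker is shifted (distance of marker_tip from where it was at the start of the episode above 0.008 m).
It fails at once if another thing on the counter is disturbed (distance of any of tip_box, timer, tape_roll, pipette from where it was at the start of the episode above 0.03 m).
It also fails if it takes over 64 s, if anything falls off the work surface, if the arm or the gripper's body presses on something with over 40 N, if the wrist force passes 120 N, or if a joint passes its speed limit or range.

## Working session

There is one attempt and no reset: what is moved stays moved. The work goes in short steps, Python scripts to look and compute and a tool call to move; the robot and the scene stay as the last step left them, time stands still between calls to the robot, and variables do not carry over. Pictures are saved under pics/ and viewed, at most 10 in all, crops included, and the job is handed in when it is done.

Besides the shell and the picture viewer there is one more tool, called after ">>>" by a JSON object that holds its "api" and its "payload". send_rows: Moves the arm, as the interface text tells. Its arguments: {"type":"object","properties":{"rows":{"type":"string"},"grip_force":{"type":"number"}},"required":["rows"]}

```bash
mkdir -p pics; cat > h.py <<'E'
import numpy as np, cv2
from plant import ctrl
from scipy.spatial.transform import Rotation as R
def shot(n,save=None):
    p=ctrl.read_camera(n)
    if save: cv2.imwrite('pics/'+save,p['color'][:,:,::-1])
    return p
def world(p,c):
    E=np.array(p['extrinsics']); return E[:3,:3].T@(np.array(c)-E[:3,3])
def proj(p,w):
    E=np.array(p['extrinsics']); c=E[:3,:3]@np.array(w)+E[:3,3]
    return np.array([p['fx']*c[0]/c[2]+p['cx'],p['fy']*c[1]/c[2]+p['cy']])
def ray(p,u,v,z):
    E=np.array(p['extrinsics']); o=-E[:3,:3].T@E[:3,3]
    d=E[:3,:3].T@np.array([(u-p['cx'])/p['fx'],(v-p['cy'])/p['fy'],1]); return o+d*(z-o[2])/d[2]
def find(p,t,k=3):
    return [(round(r['p'],2),world(p,r['position']).round(4).tolist(),proj(p,world(p,r['position'])).round().tolist()) for r in ctrl.look_for(p,t)[:k]]
E
python3 - <<'E'
from h import *
a=shot('scene','s1.png');b=shot('top','t1.png')
cv2.imwrite('pics/st.png',np.vstack([cv2.resize(x['color'],(400,300)) for x in (a,b)])[:,:,::-1])
for n,p in(('scene',a),('top',b)):
  for t in('slide_box','tray','incubator','cover','bar_mid','marker','pointer_tip','tip_box','timer','tape_roll','pipette'): print(n,t,find(p,t,2))
s=ctrl.get_state();print(s['eef_pos'],s['tcp_rot'],s['time'])
E
```

```text
scene slide_box [(0.59, [0.4498, -0.5789, 0.0252], [363.0, 297.0]), (0.55, [0.5648, -0.1671, 0.1049], [298.0, 206.0])]
scene tray [(0.68, [0.4946, 0.443, 0.0005], [192.0, 179.0])]
scene incubator [(0.63, [0.5, -0.1771, 0.087], [285.0, 217.0])]
scene cover [(0.66, [0.5076, -0.1672, 0.0816], [285.0, 216.0])]
scene bar_mid [(0.66, [0.5096, -0.164, 0.0843], [285.0, 215.0]), (0.23, [0.4131, 0.1369, 0.0183], [214.0, 207.0])]
scene marker []
scene pointer_tip [(0.71, [0.5098, -0.1709, 0.0847], [286.0, 216.0])]
scene tip_box [(0.96, [0.4579, -0.4192, 0.0487], [325.0, 263.0])]
scene timer [(0.66, [0.6259, -0.3783, 0.0358], [353.0, 243.0]), (0.47, [0.5093, -0.1697, 0.0847], [286.0, 216.0])]
scene tape_roll [(0.56, [0.4146, 0.1355, 0.0214], [215.0, 206.0])]
scene pipette [(0.45, [0.4721, 0.5891, 0.0172], [171.0, 166.0]), (0.19, [0.4589, -0.4217, 0.0487], [326.0, 263.0])]
top slide_box [(0.61, [0.5745, -0.1584, 0.1095], [294.0, 179.0]), (0.56, [0.459, -0.5701, 0.0286], [397.0, 214.0])]
top tray [(0.66, [0.5158, 0.4161, 0.0028], [146.0, 197.0])]
top incubator [(0.59, [0.5301, -0.126, 0.0903], [285.0, 192.0])]
top cover [(0.95, [0.5335, -0.1375, 0.0825], [288.0, 191.0])]
top bar_mid [(0.84, [0.5332, -0.1434, 0.0851], [290.0, 191.0]), (0.21, [0.4791, 0.5908, 0.0237], [98.0, 204.0])]
top marker []
top pointer_tip [(0.62, [0.5344, -0.1386, 0.0866], [288.0, 191.0]), (0.21, [0.5732, -0.1576, 0.1129], [294.0, 180.0])]
top tip_box [(0.85, [0.4771, -0.4057, 0.0499], [356.0, 209.0])]
top timer [(0.49, [0.6447, -0.3625, 0.0381], [343.0, 167.0])]
top tape_roll [(0.85, [0.4214, 0.1418, 0.0186], [214.0, 221.0])]
top pipette []
[0.19866786 0.64508179 0.25332761] [ 1.48838560e-01  9.88861508e-01 -1.88773701e-05  5.31150256e-06] 1.2
```

View pics/s1.png

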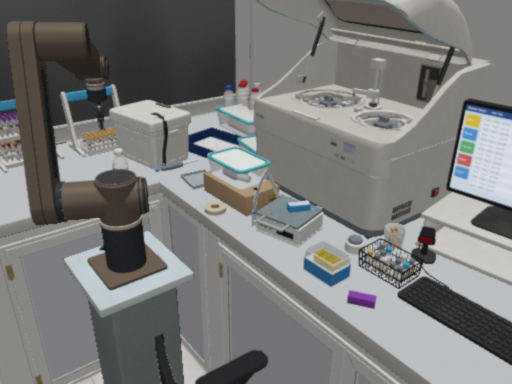

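View pics/t1.png

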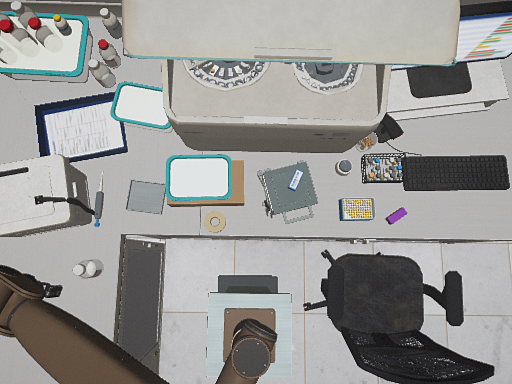

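```bash
cat >> h.py <<'E'
def rel(pos,yaw=None,rotv=None):
    """move numbers to reach TCP pos; yaw = world angle of tool y (closing line), tool down"""
    s=ctrl.get_state();Rc=R.from_quat(s['tcp_rot']);d=Rc.inv().apply(np.array(pos)-s['eef_pos'])*1000
    t=np.zeros(3)
    if yaw is not None:
        y=np.array([np.cos(yaw),np.sin(yaw),0]);z=np.array([0,0,-1.]);c=[]
        for k in(1,-1):
            M=np.c_[np.cross(k*y,z),k*y,z]; c.append((Rc.inv()*R.from_matrix(M)).as_rotvec(degrees=True))
        t=min(c,key=np.linalg.norm)
    return 'turn',t.round(1),'mm',d.round(1)
E
python3 - <<'E'
from h import *
t=cv2.imread('pics/t1.png')
a=cv2.resize(t[150:230,245:335],None,fx=6,fy=6,interpolation=cv2.INTER_CUBIC)
cv2.imwrite('pics/c.png',a)
print(rel([.5,.45,.38]),rel([.47,-.02,.38]),rel([.43,-.11,.36],yaw=np.pi/2))
E
```

```text
('turn', array([0., 0., 0.]), 'mm', array([-345.4,  -97.7, -126.7])) ('turn', array([0., 0., 0.]), 'mm', array([-455.1, -555.7, -126.6])) ('turn', array([ -0. ,   0. , -17.1]), 'mm', array([-443.4, -653.5, -106.6]))
```

View pics/c.png

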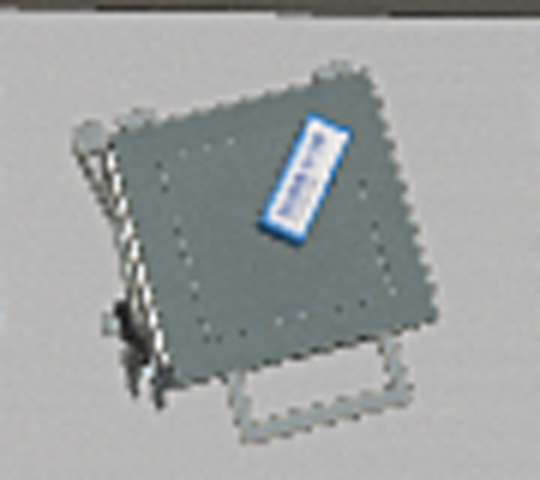

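>>> {"api": "send_rows", "payload": {"rows": "0 0 0 -345 -98 -127 1;0 0 0 -345 -98 -127 1;0 0 0 -345 -98 -127 1;0 0 0 -345 -98 -127 1;0 0 0 -345 -98 -127 1;0 0 0 -345 -98 -127 1;0 0 0 -345 -98 -127 1"}}

```text
time: 2.08
eef_pos: [0.5032, 0.4475, 0.3825]
tcp_rot: [0.151, 0.988, 0.001, 0.002]
contact_force: [-0.4, 1.2, 1.0]
opening: 1.001
finger_force: 0.0
```

>>> {"api": "send_rows", "payload": {"rows": "0 0 0 -90 -470 0 1;0 0 0 -90 -470 0 1;0 0 0 -90 -470 0 1;0 0 0 -90 -470 0 1;0 0 0 -90 -470 0 1;0 0 0 -90 -470 0 1;0 0 0 -90 -470 0 1;0 0 0 -90 -470 0 1"}}

```text
time: 3.08
eef_pos: [0.4463, -0.0271, 0.38]
tcp_rot: [0.149, 0.989, 0.0, 0.0]
contact_force: [1.0, -0.0, -0.5]
opening: 0.999
finger_force: 0.0
```

```bash
python3 - <<'E'
from h import *
s=ctrl.get_state();print(s['eef_pos'],s['tcp_rot'],s['time'])
w=shot('wrist','w1.png')
for t in('slide_box','incubator','cover','bar_mid','marker','pointer_tip'): print(t,find(w,t,2))
print(np.linalg.inv(w['extrinsics']).round(3),w['fx'])
E
```

```text
[ 0.44625421 -0.02708605  0.37999626] [1.49184843e-01 9.88809321e-01 9.94103940e-05 7.65487544e-06] 3.075
slide_box [(0.98, [0.4492, -0.5425, 0.0175], [9.0, 228.0]), (0.74, [0.5707, -0.1586, 0.1124], [202.0, 255.0])]
incubator [(0.56, [0.5206, -0.124, 0.0906], [214.0, 217.0])]
cover [(0.81, [0.5197, -0.1326, 0.0892], [209.0, 218.0]), (0.43, [0.5186, -0.1239, 0.0941], [213.0, 217.0])]
bar_mid [(0.84, [0.522, -0.1334, 0.0898], [209.0, 219.0])]
marker [(0.81, [0.4743, -0.0464, 0.1537], [249.0, 190.0])]
pointer_tip [(0.96, [0.5206, -0.1313, 0.0868], [210.0, 218.0])]
[[ 0.294  0.912  0.285  0.374]
 [ 0.956 -0.281 -0.088 -0.004]
 [ 0.     0.298 -0.955  0.502]
 [ 0.     0.     0.     1.   ]] 266.7099359221181
```

View pics/w1.png

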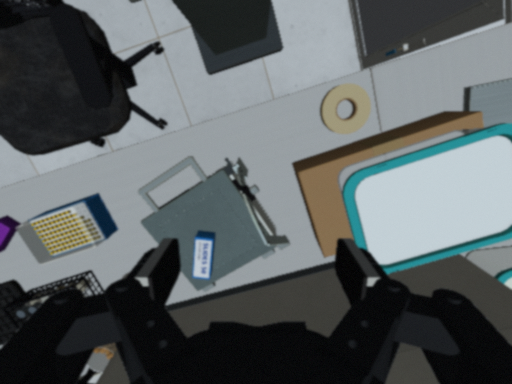

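```bash
cat >> h.py <<'E'
from scipy.optimize import minimize
def boxfit(ps,z0,x0,dims=(.03,.078,.026)):
    """silhouette fit of box (x,y,yaw of box x) on blue/white mask"""
    ms=[]
    for p in ps:
        h=cv2.cvtColor(p['color'],cv2.COLOR_RGB2HSV); m=((h[...,0]>95)&(h[...,0]<125)&(h[...,1]>90)&(h[...,2]>60)).astype(np.uint8)
        c=proj(p,[x0[0],x0[1],z0+.013]); roi=np.zeros_like(m); cv2.circle(roi,tuple(int(v) for v in c),45,1,-1); m&=roi
        pts=cv2.findNonZero(m); n,l,st,ce=cv2.connectedComponentsWithStats(m)
        k=1+np.argmax(st[1:,4]); hull=cv2.convexHull(cv2.findNonZero((l==k).astype(np.uint8)))
        mm=np.zeros_like(m);cv2.fillConvexPoly(mm,hull,1);ms.append(cv2.resize(mm,None,fx=4,fy=4,interpolation=cv2.INTER_NEAREST))
    C=np.array([[i,j,k] for i in(-.5,.5) for j in(-.5,.5) for k in(0,1)])*dims
    def cost(v):
        e=0
        for p,m in zip(ps,ms):
            c,s=np.cos(v[2]),np.sin(v[2]); W=np.c_[v[0]+c*C[:,0]-s*C[:,1],v[1]+s*C[:,0]+c*C[:,1],z0+C[:,2]]
            q=np.array([proj(p,w)+.5 for w in W]); r=np.zeros_like(m); cv2.fillConvexPoly(r,cv2.convexHull((q*4*16).round().astype(np.int32)),1,shift=4)
            e+=1-(r&m).sum()/max(1,(r|m).sum())
        return e/len(ps)
    best=min((minimize(cost,[x0[0],x0[1],x0[2]+d],method='Nelder-Mead',options=dict(initial_simplex=np.array([[x0[0]+a,x0[1]+b,x0[2]+d+g] for a,b,g in((0,0,0),(.008,0,0),(0,.008,0),(0,0,.15))]))) for d in(-.15,0,.15)),key=lambda r:r.fun)
    return best.x.round(4),round(best.fun,3)
E
python3 - <<'E'
from h import *
w=shot('wrist');t=shot('top')
for ps in([w],[t],[w,t]): print(boxfit(ps,.0868,[.572,-.159,-.42]))
a=cv2.resize(w['color'][145:300,130:300],None,fx=4,fy=3.8,interpolation=cv2.INTER_CUBIC)
cv2.imwrite('pics/w2.png',a[:,:,::-1])
E
```

```text
(array([ 0.5769, -0.1622,  1.1594]), np.float64(0.066))
(array([ 0.5775, -0.1646, -1.9409]), np.float64(0.224))
(array([ 0.5773, -0.1635, -1.9671]), np.float64(0.161))
```

View pics/w2.png

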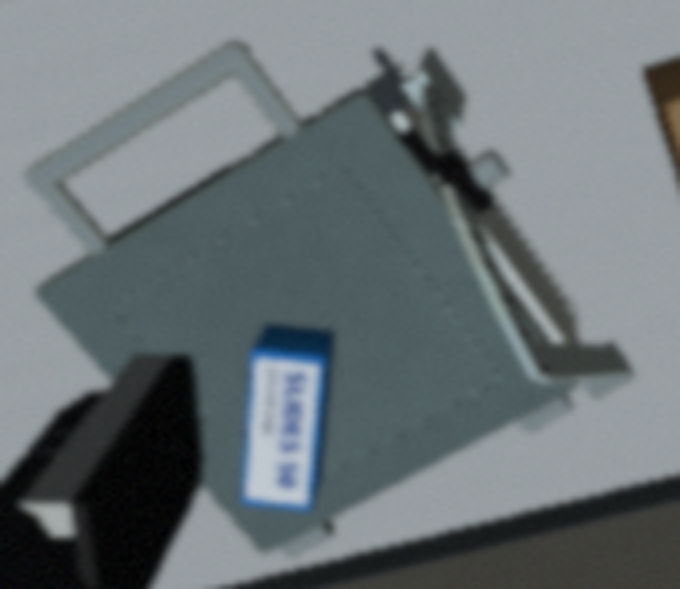

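```bash
python3 - <<'E'
from h import *
from scipy.optimize import least_squares
w=shot('wrist');t=shot('top')
u=lambda x,y:(130+x/4,145+y/3.8)
v=lambda x,y:(245+x/6,150+y/6)
obs=[(w,u(30,172),(-.131,-.053,.080)),(w,u(238,43),(-.131,.053,.080)),(w,u(38,292),(None,-.086,.0868)),(w,u(368,92),(None,.086,.0868)),(w,u(262,550),(0,-.086,.0868)),
(t,v(245,440),(-.131,.053,.08)),(t,v(408,400),(-.131,-.053,.08)),(t,v(437,320),(None,-.086,.0868)),(t,v(368,68),(0,-.086,.0868)),(t,v(170,385),(None,.086,.0868))]
def f(q,full=False):
    e=[]
    for p,px,(a,b,z) in obs:
        if a is None:a=q[3]
        elif a==0:a=q[3]+.166
        c,s=np.cos(q[2]),np.sin(q[2]); e.append(proj(p,[q[0]+c*a-s*b,q[1]+s*a+c*b,z])-px)
    return np.ravel(e)
r=least_squares(f,[.53,-.14,.22,-.083],loss='soft_l1');print(r.x.round(4),r.fun.reshape(-1,2).round(1).tolist())
print('wall',ray(t,300,152,0),ray(w,130+680/4,145+470/3.8,0), ray(w,130+200/4,145+590/3.8,0))
print(rel([.577,-.162,.19],yaw=1.16),rel([.577,-.162,.114],yaw=1.16))
h=cv2.cvtColor(t['color'],cv2.COLOR_RGB2HSV)
print([ray(t,a,b,.016).round(3).tolist() for a,b in((130,180),(165,180),(165,213),(127,212))])
E
```

```text
[ 0.5549 -0.1427  0.2649 -0.0874] [[0.3, -0.5], [-0.0, -0.4], [-2.0, -0.2], [-0.5, -0.5], [-0.0, 1.9], [-1.0, -0.4], [-0.9, -0.7], [-0.1, -1.0], [-0.6, -0.7], [0.1, -0.6]]
wall [ 0.71139099 -0.19670489  0.        ] [ 0.72212404 -0.0096659   0.        ] [ 0.72291239 -0.28946817  0.        ]
('turn', array([ 0. , -0. ,  6.5]), 'mm', array([-164.2,  -93.2,  190.2])) ('turn', array([ 0. , -0. ,  6.5]), 'mm', array([-164.2,  -93.2,  266.2]))
[[0.579, 0.478, 0.016], [0.581, 0.341, 0.016], [0.451, 0.334, 0.016], [0.452, 0.481, 0.016]]
```

>>> {"api": "send_rows", "payload": {"rows": "0 0 6.5 -164 -93 190 1;0 0 6.5 -164 -93 190 1;0 0 6.5 -164 -93 190 1;0 0 6.5 -164 -93 190 1;0 0 6.5 -164 -93 190 1;0 0 6.5 -164 -93 190 1;0 0 6.5 -164 -93 190 1"}}

```text
time: 4.5
eef_pos: [0.5771, -0.1623, 0.1925]
tcp_rot: [0.204, 0.979, -0.0, 0.001]
contact_force: [-0.0, -0.3, 1.4]
opening: 0.998
finger_force: 0.0
```

```bash
python3 - <<'E'
from h import *
w=shot('wrist','w3.png')
print(boxfit([w],.0868,[.577,-.162,1.16]),find(w,'slide_box',2))
print(rel([.577,-.162,.114],yaw=1.16))
E
```

```text
(array([ 0.5785, -0.1626,  1.1375]), np.float64(0.132)) [(0.81, [0.572, -0.1612, 0.1116], [254.0, 199.0])]
('turn', array([ 0. ,  0.2, -0. ]), 'mm', array([ 0.5,  0.3, 78.9]))
```

View pics/w3.png

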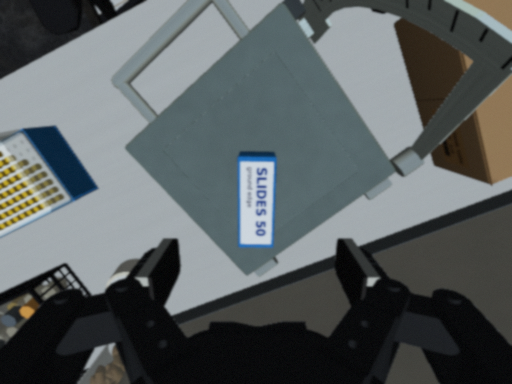

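>>> {"api": "send_rows", "payload": {"rows": "0 0 0 0 0 35 1;0 0 0 0 0 60 1;0 0 0 0 0 78 1;0 0 0 0 0 78 1;0 0 0 0 0 78 -1;0 0 0 0 0 78 -1;0 0 0 0 0 78 -1;0 0 0 0 0 78 -1", "grip_force": 25}}

```text
time: 5.6
eef_pos: [0.577, -0.1632, 0.1134]
tcp_rot: [0.205, 0.979, -0.0, 0.001]
contact_force: [-0.6, -0.3, 3.2]
opening: 0.348
finger_force: 28.2
```

>>> {"api": "send_rows", "payload": {"rows": "0 0 0 0 0 0 -1;0 0 0 0 0 0 -1;0 0 0 0 0 0 -1"}}

```text
time: 5.98
eef_pos: [0.577, -0.1632, 0.1133]
tcp_rot: [0.205, 0.979, -0.0, 0.001]
contact_force: [-0.6, -0.7, 5.5]
opening: 0.341
finger_force: 28.5
```

>>> {"api": "send_rows", "payload": {"rows": "0 0 0 0 0 -50 -1;0 0 0 0 0 -110 -1;0 0 0 0 0 -170 -1;0 0 0 0 0 -220 -1;0 0 0 0 0 -220 -1"}}

```text
time: 6.6
eef_pos: [0.5783, -0.1637, 0.3381]
tcp_rot: [0.205, 0.979, -0.001, 0.005]
contact_force: [-0.0, 0.7, -2.0]
opening: 0.344
finger_force: 27.8
```

```bash
python3 - <<'E'
from h import *
s=ctrl.get_state();print(s['eef_pos'],s['opening'],s['finger_force'])
t=shot('top');print(find(t,'tray'))
print(rel([.514,.41,.33]),rel([.514,.41,.03]))
E
```

```text
[ 0.57825671 -0.16369339  0.33811483] 0.34413151498546457 27.785678207874298
[(0.75, [0.6409, -0.3661, 0.0441], [345.0, 167.0]), (0.63, [0.5165, 0.4141, 0.0056], [146.0, 196.0])]
('turn', array([0., 0., 0.]), 'mm', array([286.6, 499.9,   1.9])) ('turn', array([0., 0., 0.]), 'mm', array([286.5, 499.9, 301.9]))
```

>>> {"api": "send_rows", "payload": {"rows": "0 0 0 35 60 0 -1;0 0 0 286 500 0 -1;0 0 0 286 500 0 -1;0 0 0 286 500 0 -1;0 0 0 286 500 0 -1;0 0 0 286 500 0 -1;0 0 0 286 500 0 -1;0 0 0 286 500 0 -1"}}

```text
time: 7.7
eef_pos: [0.5215, 0.3357, 0.3287]
tcp_rot: [0.205, 0.979, -0.002, -0.002]
contact_force: [1.3, -0.4, -0.6]
opening: 0.344
finger_force: 27.8
```

>>> {"api": "send_rows", "payload": {"rows": "0 0 0 90 155 60 -1;0 0 0 90 155 120 -1;0 0 0 90 155 150 -1;0 0 0 90 155 150 -1;0 0 0 90 155 150 -1"}}

```text
time: 8.32
eef_pos: [0.4979, 0.5113, 0.172]
tcp_rot: [0.203, 0.979, -0.006, -0.005]
contact_force: [-0.8, 0.4, -0.8]
opening: 0.344
finger_force: 27.7
```

```bash
python3 - <<'E'
from h import *
s=ctrl.get_state();print(s['eef_pos'],s['opening'],s['finger_force'])
w=shot('wrist','w4.png');print(find(w,'tray'),find(w,'slide_box'))
print(rel([.514,.41,.1]),rel([.514,.41,.031]))
E
```

```text
[0.4979483  0.51127012 0.17199457] 0.3444421250487266 27.719105780124664
[(0.93, [0.4993, 0.3994, 0.0023], [172.0, 216.0])] [(0.57, [0.4906, 0.5146, 0.171], [255.0, 245.0]), (0.31, [0.479, 0.5918, 0.0253], [325.0, 136.0])]
('turn', array([0., 0., 0.]), 'mm', array([-51. , -88.5,  82.2])) ('turn', array([0., 0., 0.]), 'mm', array([-51. , -88.5, 151.2]))
```

View pics/w4.png

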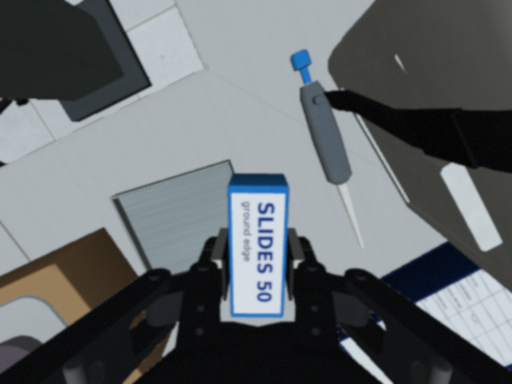

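>>> {"api": "send_rows", "payload": {"rows": "0 0 0 -25 -44 40 -1;0 0 0 -51 -88 80 -1;0 0 0 -51 -88 80 -1;0 0 0 -51 -88 80 -1;0 0 0 -51 -88 80 -1"}}

```text
time: 9.1
eef_pos: [0.5157, 0.4127, 0.1056]
tcp_rot: [0.205, 0.979, 0.002, 0.002]
contact_force: [0.3, -0.5, 0.2]
opening: 0.343
finger_force: 27.7
```

```bash
python3 - <<'E'
from h import *
w=shot('wrist','w5.png');t=shot('top')
s=ctrl.get_state();print(s['eef_pos'],s['tcp_rot'])
# corners from wrist tray front edge
print(find(w,'tray'),find(t,'tray'))
print(rel([.514,.41,.03],yaw=1.16))
E
```

```text
[0.51498424 0.41272618 0.10463022] [0.20413552 0.97894043 0.00142202 0.00151678]
[(0.7, [0.4941, 0.4379, 0.0043], [272.0, 164.0])] [(0.93, [0.514, 0.3758, 0.0069], [156.0, 197.0])]
('turn', array([ 0.1,  0.1, -0. ]), 'mm', array([-0.5, -2.4, 73.5]))
```

View pics/w5.png

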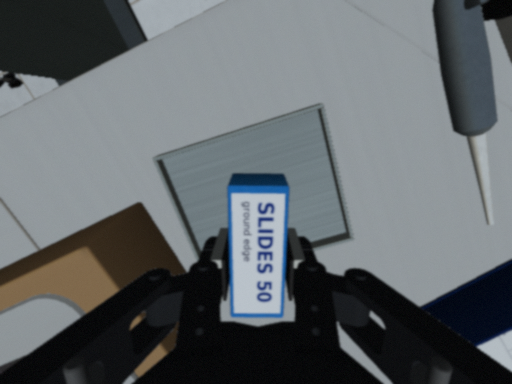

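```bash
python3 - <<'E'
from h import *
w=shot('wrist')
c=[ray(w,a,b,.016)[:2] for a,b in((155,157),(320,105),(351,236))]
print(np.round(c,3),((c[0]+c[2])/2).round(3),rel([.514,.41,.03],yaw=1.16))
E
```

```text
[[0.448 0.355]
 [0.463 0.488]
 [0.576 0.476]] [0.512 0.416] ('turn', array([ 0.1,  0. , -0. ]), 'mm', array([-0.6, -2.1, 73.1]))
```

>>> {"api": "send_rows", "payload": {"rows": "0 0 0 0 0 40 -1;0 0 0 0 0 60 -1;0 0 0 0 0 72 -1;0 0 0 0 0 73 -1;0 0 0 0 0 73 -1;0 0 0 0 0 73 0.2;0 0 0 0 0 73 0.2;0 0 0 0 0 73 0.2"}}

```text
time: 10.35
eef_pos: [0.5141, 0.4112, 0.0295]
tcp_rot: [0.205, 0.979, 0.0, 0.0]
contact_force: [-0.2, 0.6, -0.8]
opening: 0.597
finger_force: 0.0
```

>>> {"api": "send_rows", "payload": {"rows": "0 0 0 0 0 0 0.2;0 0 0 0 0 -30 0.2;0 0 0 0 0 -90 0.2;0 0 0 0 0 -150 0.2;0 0 0 0 0 -210 0.2;0 0 0 0 0 -270 0.2;0 0 0 0 0 -290 0.2;0 0 0 0 0 -290 0.2"}}

```text
time: 11.35
eef_pos: [0.5144, 0.4114, 0.3209]
tcp_rot: [0.205, 0.979, 0.001, 0.001]
contact_force: [0.0, -0.3, -0.5]
opening: 0.601
finger_force: 0.0
```

```bash
python3 - <<'E'
from h import *
w=shot('wrist','w6.png');t=shot('top')
s=ctrl.get_state();print(s['eef_pos'],s['opening'])
print(boxfit([w],.003,[.514,.41,1.16]),find(w,'slide_box'),find(t,'marker'),find(t,'cover'))
E
```

```text
[0.51322622 0.41068803 0.31627309] 0.6007167738840347
(array([0.5135, 0.419 , 1.3093]), np.float64(0.756)) [(0.81, [0.5133, 0.4136, 0.032], [257.0, 157.0])] [] [(0.82, [0.5394, -0.143, 0.0831], [290.0, 190.0]), (0.53, [0.6467, -0.3625, 0.038], [343.0, 166.0])]
```

View pics/w6.png

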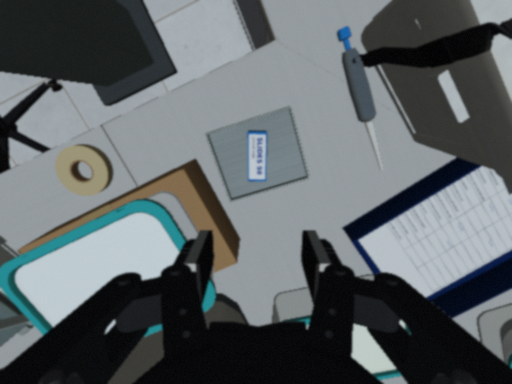

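```bash
python3 - <<'E'
from h import *
print(rel([.428,-.152,.30],yaw=.265),rel([.45,.1,.30],yaw=.265))
E
```

```text
('turn', array([-0.3, -0.1, 51.2]), 'mm', array([-147.5, -549.6,   17.7])) ('turn', array([-0.3, -0.1, 51.2]), 'mm', array([ -66.6, -309.9,   16.9]))
```

>>> {"api": "send_rows", "payload": {"rows": "0 0 8 -147 -550 17 -0.34;0 0 18 -147 -550 17 -0.34;0 0 28 -147 -550 17 -0.34;0 0 38 -147 -550 17 -0.34;0 0 48 -147 -550 17 -0.34;0 0 51 -147 -550 17 -0.34;0 0 51 -147 -550 17 -0.34;0 0 51 -147 -550 17 -0.34"}}

```text
time: 12.6
eef_pos: [0.4377, -0.0845, 0.303]
tcp_rot: [0.606, 0.795, -0.0, -0.001]
contact_force: [0.7, 0.2, -0.8]
opening: 0.332
finger_force: 0.0
```

```bash
python3 - <<'E'
from h import *
w=shot('wrist')
s=ctrl.get_state();print(s['eef_pos'],s['tcp_rot'],s['opening'])
print(find(w,'marker'),find(w,'pointer_tip'),find(w,'cover'))
print(rel([.428,-.152,.22],yaw=.265))
E
```

```text
[ 0.43665784 -0.09109933  0.30264765] [ 6.08883292e-01  7.93253855e-01 -3.07471565e-03 -6.74041277e-05] 0.33233892668818776
[(0.79, [0.4733, -0.049, 0.1548], [299.0, 161.0])] [(0.77, [0.5384, -0.125, 0.089], [320.0, 217.0]), (0.21, [0.4747, -0.0508, 0.1605], [301.0, 164.0])] [(0.76, [0.5374, -0.1259, 0.0894], [319.0, 218.0])]
('turn', array([-0.1, -0.1, -0. ]), 'mm', array([-63.4, -27.6,  83. ]))
```

>>> {"api": "send_rows", "payload": {"rows": "0 0 0 -60 -25 40 -0.34;0 0 0 -60 -25 80 -0.34;0 0 0 -60 -25 80 -0.34;0 0 0 -60 -25 80 -0.34"}}

```text
time: 13.3
eef_pos: [0.4315, -0.1462, 0.2256]
tcp_rot: [0.605, 0.796, 0.0, 0.0]
contact_force: [0.3, 0.2, 0.5]
opening: 0.327
finger_force: 0.0
```

```bash
python3 - <<'E'
from h import *
w=shot('wrist','w7.png')
s=ctrl.get_state();print(s['eef_pos'],s['tcp_rot'],s['opening'])
print(find(w,'marker'),find(w,'pointer_tip'),find(w,'cover'))
c,sn=np.cos(.265),np.sin(.265)
P=lambda a,b,z:proj(w,[.555+c*a-sn*b,-.143+sn*a+c*b,z])
im=w['color'][:,:,::-1].copy()
for q in((-.131,-.053,.08),(-.131,.053,.08),(-.119,.053,.08),(-.087,.086,.0868),(-.087,-.086,.0868),(.079,-.086,.0868)): cv2.circle(im,tuple(int(round(v)) for v in P(*q)),2,(0,0,255),-1)
cv2.imwrite('pics/w7.png',cv2.resize(im,(780,585)))
print(rel([.428,-.152,.083],yaw=.265))
E
```

```text
[ 0.4319212  -0.14658723  0.22644998] [6.05216183e-01 7.96059746e-01 3.01910008e-04 1.47020418e-03] 0.32925529601299924
[(0.67, [0.475, -0.0488, 0.1545], [355.0, 99.0])] [(0.63, [0.544, -0.1283, 0.0843], [365.0, 198.0])] [(0.7, [0.5424, -0.1251, 0.0922], [367.0, 197.0])]
('turn', array([0.1, 0.1, 0.3]), 'mm', array([ -3.4,  -5.3, 143.5]))
```

View pics/w7.png

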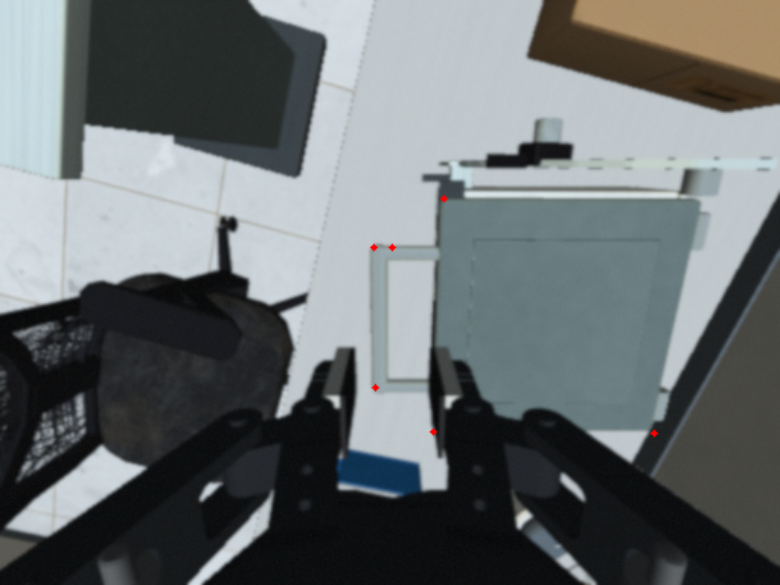

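>>> {"api": "send_rows", "payload": {"rows": "0 0 0 -3 -6 30 -0.34;0 0 0 -3 -6 70 -0.34;0 0 0 -3 -6 110 -0.34;0 0 0 -3 -6 130 -0.34;0 0 0 -3 -6 142 -0.34;0 0 0 -3 -6 143 -0.34;0 0 0 -3 -6 143 -0.34"}}

```text
time: 14.38
eef_pos: [0.4265, -0.1523, 0.0826]
tcp_rot: [0.606, 0.795, 0.0, 0.001]
contact_force: [-0.8, 0.4, 0.4]
opening: 0.329
finger_force: 0.0
```

```bash
python3 - <<'E'
from h import *
s=ctrl.get_state();print(s['eef_pos'],s['tcp_rot'],s['opening'],s['contact_force'])
w=shot('wrist');print(find(w,'marker'),find(w,'pointer_tip'))
print(rel([.428,-.152,.083],yaw=.265))
E
```

```text
[ 0.42651804 -0.15231481  0.08259985] [6.06027388e-01 7.95442915e-01 8.98672298e-05 1.16918186e-03] 0.32903216177877775 [-0.812077    0.42803397  0.38686016]
[] [(0.89, [0.4977, -0.1128, 0.0887], [420.0, 234.0])]
('turn', array([0.1, 0.1, 0.2]), 'mm', array([-0.2,  1.7, -0.5]))
```

>>> {"api": "send_rows", "payload": {"rows": "0 0 0 0 0 0 -1;0 0 0 0 0 0 -1;0 0 0 0 0 0 -1;0 0 0 0 0 0 -1;0 0 0 0 0 0 -1", "grip_force": 50}}

```text
time: 15.15
eef_pos: [0.424, -0.1526, 0.0818]
tcp_rot: [0.605, 0.796, -0.002, -0.002]
contact_force: [-7.3, -3.5, 4.7]
opening: 0.121
finger_force: 48.7
```

```bash
python3 - <<'E'
from h import *
s=ctrl.get_state();p0=np.array(s['eef_pos']);print(p0,s['tcp_rot'],s['opening'],s['finger_force'],s['contact_force'])
Rc=R.from_quat(s['tcp_rot']);yv=np.array([-np.sin(.265),np.cos(.265),0]);xv=np.array([np.cos(.265),np.sin(.265),0])
g0=p0+Rc.apply([0,0,.003]); 
r,a0=.205,np.arctan2(.001,.205)
for th in(.1,.2,.3,.4,.47,.516):
  for tilt in (0,.5):
    d=(r*np.cos(a0)-r*np.cos(a0+th))*xv+np.array([0,0,r*np.sin(a0+th)-r*np.sin(a0)])
    Q=R.from_rotvec(yv*th*tilt)   # sign: +rot about inc y lifts -x side
    p=g0+d+ (Q*Rc).apply([0,0,-.003])
    print(th,tilt,(Rc.inv()*Q*Rc).as_rotvec(degrees=True).round(1),(Rc.inv().apply(p-p0)*1000).round(1))
E
```

```text
[ 0.42401622 -0.15260075  0.08181692] [ 0.60532258  0.79597552 -0.00215    -0.00170942] 0.1212757434259993 48.66227567195892 [-7.28371996 -3.4888031   4.70499054]
0.1 0 [0. 0. 0.] [ -0.    1.  -20.5]
0.1 0.5 [2.9 0.  0. ] [ -0.    1.2 -20.5]
0.2 0 [0. 0. 0.] [ -0.    4.1 -40.7]
0.2 0.5 [5.7 0.  0. ] [ -0.    4.4 -40.7]
0.3 0 [0. 0. 0.] [ -0.    9.1 -60.6]
0.3 0.5 [8.6 0.  0. ] [ -0.    9.6 -60.6]
0.4 0 [0. 0. 0.] [ -0.1  16.1 -79.8]
0.4 0.5 [11.5  0.1  0. ] [ -0.1  16.7 -79.8]
0.47 0 [0. 0. 0.] [ -0.1  22.2 -92.9]
0.47 0.5 [13.5  0.1  0. ] [ -0.1  22.9 -92.8]
0.516 0 [0. 0. 0.] [-1.000e-01  2.660e+01 -1.012e+02]
0.516 0.5 [14.8  0.1  0. ] [-1.000e-01  2.740e+01 -1.011e+02]
```

>>> {"api": "send_rows", "payload": {"rows": "0 0 0 0 -3 -10 -1;0 0 0 0 -2 -22 -1;0 0 0 0 0 -36 -1;0 0 0 0 3 -50 -1;0 0 0 0 7 -64 -1;0 0 0 0 12 -76 -1;0 0 0 0 15 -84 -1;0 0 0 0 17 -88 -1"}}

```text
time: 16.15
eef_pos: [0.4418, -0.1477, 0.1693]
tcp_rot: [0.606, 0.796, -0.001, 0.0]
contact_force: [1.8, -5.5, -7.3]
opening: 0.119
finger_force: 48.6
```

>>> {"api": "send_rows", "payload": {"rows": "0 0 0 0 0 0 -1;0 0 0 0 0 0 -1"}}

```text
time: 16.4
eef_pos: [0.4417, -0.1477, 0.169]
tcp_rot: [0.606, 0.795, -0.001, -0.0]
contact_force: [2.0, -5.3, -7.5]
opening: 0.121
finger_force: 48.7
```

```bash
python3 - <<'E'
from h import *
s=ctrl.get_state();p=np.array(s['eef_pos']);print(p,s['tcp_rot'],s['opening'],s['finger_force'],s['contact_force'])
print('th from z',np.arcsin((p[2]-.0818+.001)/.205)-.005)
w=shot('wrist','w8.png');sc=shot('scene','s8.png')
for q in(w,sc): print(find(q,'marker'),find(q,'pointer_tip'),find(q,'cover'))
E
```

```text
[ 0.4416729  -0.14771028  0.16898748] [ 6.06055276e-01  7.95422333e-01 -5.58967864e-04 -4.84263739e-05] 0.12139996549952421 48.70480120182037 [ 2.0374967 -5.3444449 -7.5282293]
th from z 0.43969531704138604
[(0.83, [0.4736, -0.0497, 0.1568], [376.0, 87.0])] [(0.65, [0.5257, -0.1112, 0.135], [400.0, 214.0])] [(0.83, [0.5257, -0.1136, 0.1339], [397.0, 217.0]), (0.38, [0.4731, -0.0511, 0.1554], [373.0, 90.0])]
[] [(0.68, [0.5196, -0.1904, 0.136], [292.0, 204.0]), (0.55, [0.6261, -0.3754, 0.0338], [352.0, 243.0])] [(0.71, [0.5223, -0.188, 0.1387], [293.0, 203.0])]
```

```bash
python3 - <<'E'
from h import *
from scipy.optimize import least_squares
w=shot('wrist');sc=shot('scene');t=shot('top')
s=ctrl.get_state()
def Tt(p,q): M=np.eye(4);M[:3,:3]=R.from_quat(q/np.linalg.norm(q)).as_matrix();M[:3,3]=p;return M
K=np.array(w['extrinsics'])@Tt(s['eef_pos'],np.array(s['tcp_rot']))
def view(p,q,f,scale=1):
    im=cv2.imread(f); im=cv2.resize(im,(512,384)) if scale!=1 else im
    return dict(w,color=im[:,:,::-1],extrinsics=K@np.linalg.inv(Tt(p,np.array(q))))
V={'w1':view([.44625,-.02709,.38],[.14918,.98881,0,0],'pics/w1.png'),'w3':view([.5771,-.1623,.1925],[.204,.979,0,.001],'pics/w3.png'),
'w7':view([.4319,-.1466,.2264],[.6052,.796,.0003,.0015],'pics/w7.png',2),'now':w,'scene':sc,'top':t}
c,sn=np.cos(.265),np.sin(.265)
H=np.array([.555+c*.077,-.143+sn*.077,.079]) # hinge with -3mm x' correction
X=np.array([c,sn,0]);Y=np.array([-sn,c,0])
def pos(th,r,y): return H-X*r*np.cos(th)+np.array([0,0,r*np.sin(th)])+Y*y
def plane(p,u,v,y):
    E=np.array(p['extrinsics']);o=-E[:3,:3].T@E[:3,3];d=E[:3,:3].T@np.array([(u-p['cx'])/p['fx'],(v-p['cy'])/p['fy'],1])
    k=(y-(o-H)@Y)/(d@Y);q=o+k*d-H;return np.hypot(q@X,q[2]),np.arctan2(q[2],-q@X)
for n,p in V.items():
    E=np.array(p['extrinsics']);o=-E[:3,:3].T@E[:3,3]
    g=p['color'].max(2); u0=proj(p,pos(.52,.155,.107)); print(n,'cam inc-frame',((o-H)@X).round(3),((o-H)@Y).round(3),(o-H)[2].round(3),'pred',u0.round(1),'pt44',proj(p,pos(.44,.17,.095)).round(1))
    rr=8 if n in('scene','top') else 30
    m=np.zeros_like(g); x,y=u0.round().astype(int)
    if not(0<=x<512 and 0<=y<384): continue
    a,b=max(0,y-rr),max(0,x-rr); m[a:y+rr,b:x+rr]=(g[a:y+rr,b:x+rr]<(75 if rr==8 else 45))
    k,l,st,ce=cv2.connectedComponentsWithStats(m)
    for i in np.argsort(-st[1:,4])[:3]+1:
        if st[i,4]>3: print('   blob',st[i].tolist(),ce[i].round(1),'plane r,th',np.round(plane(p,*ce[i],.107),3),np.round(plane(p,*ce[i],.112),3))
E
```

```text
w1 cam inc-frame -0.216 0.182 0.423 pred [242.2 191.5] pt44 [227.3 183.6]
   blob [233, 180, 22, 21, 140] [243.9 189.9] plane r,th [0.145 0.438] [0.162 0.558]
w3 cam inc-frame -0.12 0.025 0.235 pred [368.9 -25.8] pt44 [324.5 -39.5]
w7 cam inc-frame -0.196 0.106 0.269 pred [346.6 105.8] pt44 [315.8 123.2]
   blob [320, 94, 55, 15, 478] [348.9 101.5] plane r,th [0.282 0.881] [ 0.103 -0.321]
now cam inc-frame -0.187 0.102 0.211 pred [367.1  96.9] pt44 [322.4 122.2]
   blob [337, 77, 60, 25, 944] [367.2  89.3] plane r,th [0.205 0.703] [0.135 0.39 ]
scene cam inc-frame -1.336 -0.813 0.806 pred [256.7 188. ] pt44 [256. 192.]
   blob [253, 180, 12, 16, 121] [259.8 187. ] plane r,th [0.138 0.565] [0.13  0.567]
top cam inc-frame -0.277 0.231 1.358 pred [267.3 204.7] pt44 [271.8 209.3]
   blob [264, 201, 6, 11, 28] [266.6 205.7] plane r,th [0.141 0.322] [0.17  0.611]
```

```bash
cat > tri.py <<'E'
from h import *
from scipy.optimize import least_squares
w=shot('wrist');t=shot('top');s=ctrl.get_state()
def Tt(p,q): M=np.eye(4);M[:3,:3]=R.from_quat(q/np.linalg.norm(q)).as_matrix();M[:3,3]=p;return M
K=np.array(w['extrinsics'])@Tt(s['eef_pos'],np.array(s['tcp_rot']))
mk=lambda p,q:dict(w,extrinsics=K@np.linalg.inv(Tt(p,np.array(q))))
w1=mk([.44625,-.02709,.38],[.14918,.98881,0,0]);w7=mk([.4319,-.1466,.2264],[.6052,.796,.0003,.0015])
c,sn=np.cos(.265),np.sin(.265);X=np.array([c,sn,0]);Y=np.array([-sn,c,0])
H=np.array([.555+c*.077,-.143+sn*.077,.079])
E
python3 - <<'E'
from tri import *
def solve(obs,n):
    r=least_squares(lambda P:np.ravel([proj(p,P)-u for p,u in obs]),[.474,-.049,.155])
    q=r.x-H;print(n,r.x.round(4),'x',(q@X).round(4),'y',(q@Y).round(4),'r',np.hypot(q@X,q[2]).round(4),'th',np.arctan2(q[2],-q@X).round(3),r.fun.round(1))
A=(w1,(243.9,189.9));B=(w7,(348.9,101.5));C=(w,(367.2,89.3))
solve([A,B,C],'all');solve([A,B],'AB');solve([A,C],'AC');solve([B,C],'BC');solve([A,B,C,(t,(266.6,205.7))],'+top')
# profile of dark blob now, per column: row centre, count
for n,p,lo,hi,r0,r1 in(('now',w,325,400,70,112),):
    g=p['color'].max(2)
    print([(u,int((g[r0:r1,u]<45).sum()),round(float(r0+np.flatnonzero(g[r0:r1,u]<45).mean()),1) if (g[r0:r1,u]<45).any() else 0) for u in range(lo,hi,3)])
E
```

```text
all [ 0.4711 -0.0516  0.1549] x -0.134 y 0.1102 r 0.154 th 0.515 [ 0.5  0.5 -1.6 -0.7  0.9  0.5]
AB [ 0.4711 -0.0519  0.1575] x -0.1341 y 0.1099 r 0.1554 th 0.53 [ 0.2  1.1 -0.5 -0.2]
AC [ 0.4698 -0.0518  0.1571] x -0.1354 y 0.1103 r 0.1563 th 0.524 [ 0.   0.1 -0.  -0. ]
BC [ 0.4754 -0.0497  0.1424] x -0.1294 y 0.1108 r 0.1441 th 0.456 [-0.7 -1.2  0.5  0.8]
+top [ 0.4707 -0.0517  0.1559] x -0.1344 y 0.1102 r 0.1549 th 0.52 [ 0.3  0.5 -1.7 -0.7  0.9  0.5 -0.2 -0.7]
[(325, 0, 0), (328, 12, 95.5), (331, 12, 94.5), (334, 13, 95.0), (337, 13, 95.0), (340, 13, 95.0), (343, 13, 95.0), (346, 13, 95.0), (349, 12, 94.5), (352, 11, 95.0), (355, 12, 94.5), (358, 20, 90.5), (361, 21, 90.0), (364, 21, 89.0), (367, 20, 88.5), (370, 21, 88.0), (373, 21, 88.0), (376, 20, 87.5), (379, 15, 85.0), (382, 15, 85.0), (385, 15, 85.0), (388, 14, 84.5), (391, 13, 85.0), (394, 13, 85.0), (397, 12, 85.5)]
```

```bash
python3 - <<'E'
from tri import *
pos=lambda th,r,y: H-X*r*np.cos(th)+np.array([0,0,r*np.sin(th)])+Y*y
def rs(p,u,y,th): # r giving column u
    rr=np.linspace(.12,.22,401);U=np.array([proj(p,pos(th,r,y)) for r in rr]);i=np.argmin(abs(U[:,0]-u));return round(rr[i],4),U[i].round(1).tolist()
for th in(.46,.49,.52,.55,.58): print(th,'tip now',rs(w,326.5,.1,th),'w7',rs(w7,320,.1,th),'body ends now',rs(w,357,.107,th)[0],rs(w,397,.107,th)[0])
print('closed ptr w7 pred',proj(w7,pos(0,.17,.095)),'seen ~277,117')
hh=w['color'].astype(int)
for row in range(106,136,3): print(row,[int(hh[row,u].max()) for u in range(296,350,3)])
E
```

```text
0.46 tip now (np.float64(0.1708), [326.4, 112.1]) w7 (np.float64(0.1695), [320.0, 116.0]) body ends now 0.1515 0.1212
0.49 tip now (np.float64(0.1752), [326.5, 112.3]) w7 (np.float64(0.1737), [320.1, 116.3]) body ends now 0.1565 0.1265
0.52 tip now (np.float64(0.1802), [326.4, 112.6]) w7 (np.float64(0.1785), [320.0, 116.7]) body ends now 0.162 0.132
0.55 tip now (np.float64(0.1855), [326.7, 112.9]) w7 (np.float64(0.1838), [319.9, 117.1]) body ends now 0.168 0.1382
0.58 tip now (np.float64(0.1915), [326.5, 113.3]) w7 (np.float64(0.1892), [320.1, 117.5]) body ends now 0.1745 0.1455
closed ptr w7 pred [283.4416388  118.66066259] seen ~277,117
106 [218, 226, 223, 218, 223, 215, 200, 201, 203, 204, 205, 206, 204, 205, 204, 204, 206, 204]
109 [222, 226, 226, 220, 222, 208, 200, 202, 202, 202, 198, 194, 194, 192, 200, 204, 204, 203]
112 [224, 226, 226, 213, 92, 88, 89, 90, 89, 90, 87, 81, 79, 80, 132, 202, 204, 204]
115 [224, 226, 226, 211, 66, 74, 76, 76, 77, 77, 76, 74, 76, 76, 146, 204, 204, 205]
118 [222, 225, 225, 209, 62, 78, 77, 79, 79, 77, 77, 73, 72, 75, 107, 140, 143, 142]
121 [202, 205, 203, 193, 118, 86, 74, 82, 78, 63, 58, 69, 72, 72, 74, 73, 72, 73]
124 [133, 117, 167, 171, 169, 168, 167, 168, 168, 102, 49, 73, 74, 73, 75, 71, 75, 73]
127 [213, 182, 232, 234, 233, 234, 233, 235, 233, 139, 50, 72, 74, 74, 74, 75, 73, 75]
130 [219, 198, 217, 218, 217, 218, 217, 217, 216, 112, 51, 75, 77, 76, 75, 75, 74, 75]
133 [220, 234, 236, 236, 236, 234, 233, 234, 234, 122, 55, 73, 74, 76, 73, 72, 75, 75]
```

>>> {"api": "send_rows", "payload": {"rows": "0 0 0 0 2 -4 -1;0 0 0 0 4 -8 -1;0 0 0 0 6 -11 -1;0 0 0 0 8 -14 -1;0 0 0 0 8 -14 -1;0 0 0 0 8 -14 -1"}}

```text
time: 17.9
eef_pos: [0.4482, -0.1459, 0.1827]
tcp_rot: [0.606, 0.796, -0.002, -0.001]
contact_force: [-2.9, -6.3, -5.6]
opening: 0.12
finger_force: 48.7
```

```bash
python3 - <<'E'
from tri import *
p=np.array(s['eef_pos']);print(p,s['opening'],s['finger_force'],s['contact_force'],'th',np.arcsin((p[2]-.0818+.001)/.205)-.005)
q=p-[0,0,.002]-H;print('bar th',np.arctan2(q[2],-q@X),np.hypot(q@X,q[2]))
g=w['color'].max(2).astype(int)
for row in range(70,140,4): print(row,[int(g[row,u]) for u in range(300,372,3)])
print(find(w,'marker'))
E
```

```text
[ 0.44815652 -0.14591083  0.18266444] 0.11807591287728131 48.700942397117615 [-2.45822492 -6.30827933 -4.98663699] th 0.5150225622146607
bar th 0.512060009407042 0.20748943258748143
70 [201, 204, 203, 201, 202, 203, 203, 203, 204, 203, 202, 202, 203, 203, 204, 203, 142, 116, 151, 175, 178, 177, 174, 165]
74 [203, 203, 203, 203, 203, 203, 202, 204, 205, 202, 203, 202, 204, 202, 202, 202, 120, 120, 153, 175, 182, 180, 177, 162]
78 [202, 204, 202, 201, 202, 203, 204, 202, 203, 202, 204, 202, 202, 202, 201, 200, 109, 114, 144, 168, 172, 174, 176, 158]
82 [204, 202, 201, 201, 203, 203, 203, 205, 204, 205, 203, 197, 109, 43, 28, 22, 16, 26, 22, 21, 24, 24, 26, 31]
86 [203, 203, 202, 201, 203, 204, 203, 203, 203, 203, 203, 188, 29, 15, 12, 14, 15, 33, 21, 22, 20, 23, 22, 20]
90 [204, 201, 143, 60, 58, 69, 73, 92, 91, 111, 117, 103, 21, 16, 18, 11, 21, 28, 20, 22, 21, 22, 21, 22]
94 [202, 201, 107, 20, 20, 22, 20, 21, 22, 22, 23, 23, 21, 23, 15, 17, 21, 27, 43, 59, 67, 81, 86, 88]
98 [145, 141, 67, 18, 19, 22, 22, 23, 23, 23, 23, 22, 25, 24, 18, 12, 21, 30, 149, 171, 169, 170, 170, 171]
102 
[... 515 characters left out ...]
 72, 67, 84, 139, 131, 130, 155, 200, 200, 201, 200, 200, 202, 200, 201]
122 [138, 117, 106, 106, 105, 106, 101, 52, 62, 73, 73, 73, 73, 74, 74, 78, 106, 111, 108, 111, 109, 109, 108, 111]
126 [232, 232, 232, 233, 230, 231, 209, 56, 64, 72, 73, 74, 73, 74, 71, 116, 228, 230, 231, 231, 230, 228, 229, 229]
130 [208, 208, 208, 208, 208, 208, 171, 51, 67, 74, 75, 72, 74, 75, 77, 124, 201, 202, 203, 202, 200, 201, 201, 200]
134 [237, 236, 235, 236, 238, 237, 199, 51, 69, 74, 73, 75, 76, 75, 77, 171, 233, 232, 231, 231, 230, 229, 229, 229]
138 [236, 236, 237, 237, 237, 237, 179, 47, 70, 75, 75, 73, 71, 72, 71, 94, 107, 103, 92, 84, 82, 79, 82, 83]
[(0.64, [0.4722, -0.0507, 0.1566], [349.0, 90.0])]
```

```bash
python3 - <<'E'
from h import *
s=ctrl.get_state();print(np.abs(s['dq']).max(),s['eef_pos'],find(shot('top'),'slide_box',3))
print(ctrl.sign_off())
E
```

```text
0.0030848316485850534 [ 0.44815171 -0.14591823  0.18268824] [(0.72, [0.458, -0.5704, 0.0301], [397.0, 215.0]), (0.56, [0.5103, 0.4139, 0.0247], [145.0, 197.0])]
the job is handed in; nothing more can be done
None
```

I handed the job in with the slide box set down in the tray and the gripper still holding the cover at about 0.515 rad. In the last wrist picture the pointer tip stood within about 1 mm of the marker's fin; no verdict came back, and I did not re-check the bystanders' positions.

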